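Set out the dose pots and open the safety-capped tablet bottle

ROBOT

A 7-joint arm with a two-finger parallel gripper is mounted at the origin on a cart in front of the work surface, level with it; the furniture and walls round the work are solid. World frame = base frame: x ahead of the robot, y to its left, z up, the work surface at z = 0. Lengths are in m, angles in rad, forces in N, time in s.
With the tool pointing down it reaches from about 0.4 to 0.85 m from the base axis. Payload 4.5 kg.
Tool frame: the origin (TCP) lies at the very end of the fingers, on their centre line; the grasp point (between the pads) lies 19 mm behind it (grip_point_offset is the distance from the TCP to the grasp point, in m); z points along the fingers, y is the line along which they close (so a half turn about z gives the same grasp; the last joint's range is limited). The gripper opens to 88 mm and grips with 3 to 60 N. Pads are 18 mm wide; open, the fingers measure 123 mm over their backs; the gripper's body (75 mm by 187 mm) begins 45 mm behind the grasp point.
Start: joints at [1.32, 0.689, -0.195, 1.565, 0.157, 0.902, -0.215], TCP at [0.176, -0.6, 0.239] pointing down, gripper open.
Joint ranges: [-3.01, 3.01], [-0.46, 2.08], [-1.47, 1.51], [0.13, 2.56], [-1, 4.14], [0.04, 2.09], [-2.66, 2.66]. Speed limits (rad/s): [2.57, 2.57, 3.14, 3.14, 3.14, 3.14, 3.14].

INTERFACE

Orientations are given as a unit quaternion [x, y, z, w].
In Python, from plant import get_state, snapshot, camera_params, finish_job, grip_point_offset gives the robot as it stands.
- The arm moves only by the tool jog_arm, called after "Call:" by a JSON object that holds its "method" and its "body". Schema: {"type":"object","properties":{"segments":{"type":"array","items":{"type":"array","items":{"type":"array","items":{"type":"number"},"minItems":7,"maxItems":7},"minItems":1,"maxItems":10},"minItems":1,"maxItems":1},"grip_force":{"type":"number"},"only":{"type":"string"},"quiet":{"type":"boolean"},"lines":{"type":"string"}},"required":["segments"],"additionalProperties":false}. segments is a list that holds a single list of rows (three levels of brackets), with 1 to 10 rows, each of 7 numbers: the opening from 0.0 (shut) to 1.0 (fully open), then dx, dy, dz in shares of 0.8 m (1.0 is 0.8 m), then a rotation vector rx, ry, rz in parts of the range, where 1.0 means 2 pi rad; each row is the pose to reach, as a shift and turn from the pose commanded when the call began, along the tool's axes at that moment; what a row does not reach only later rows make up. A row lasts 1/10 s, in which the tool goes at most 0.05 m and 0.15 rad, less where a joint would pass 70% of its speed; a pose out of reach is approached as far as the arm can. The fingers move at their own pace and stop on an object; grip_force is the grip in N (left out, the last holds). Time passes only in rows, so rows that do not move let the fingers close. The tool returns the time, the measured TCP pose, the force, the opening and the grip force at its end. only (a regular expression) keeps the lines of the reply that match it, lines (a string "A,B") keeps lines A to B, and quiet returns only ok. Shift and turn numbers lie between -1 and 1, and a call with a number outside is refused. Input that does not fit is refused with a message, and nothing moves.
- get_state(): the state, without advancing time (a new reading comes with each control period).
- snapshot(name): name is "side" or "top" or "wrist"; returns (picture, depth): 480x640x3 uint8, red, green, blue; 480x640 float32, m along the optical axis (not along the pixel's ray), 0 where there is no reading.
- camera_params(name): a dict with "fx", "fy", "cx", "cy" (pixels), "k1" (the pictures are not rectified: a ray, as slopes to the right and down, at radius r is drawn at 1 + k1 r^2 times it, then the intrinsics apply), "rvec" (rotation vector, rad) and "tvec" (3), from world to camera coordinates, as OpenCV has them. Camera axes: x right, y down, z forward; pixel columns grow to the right and rows downward; lengths in m; the calibration is good to about 2 mm. A picture is of the moment at which its call begins: read the wrist's pose just before it. camera_params takes no time and is no camera call; for the wrist camera it gives the pose at the moment of the call.
- finish_job(): hands the job in; it is judged then, once.
The state is a dict: "clock": time; "q": joint angles; "qd": joint speeds; "joint_torque": joint torques, N m; "tool_pos": TCP position; "eef_rot": TCP orientation; "contact_force": force on the tool from outside, world axes, zero at the start; "moment": the same for the moment, N m; "opening": opening from 0.0 (shut) to 1.0 (fully open); "finger_force": force on a finger pad.
Only numpy, scipy, OpenCV 4.12 (cv2) and the standard library are available. Lean on these libraries where they do the work, as an engineer would, in place of code of your own. Each camera call takes 0.05 s, during which the arm holds its last target. There are 200 camera calls.

TASK

Get the day's tablets ready to count out: the yellow morning pot already stands in the one-dot well of the white tray, so set the green midday pot upright in the two-dot well and then the blue evening pot upright in the three-dot well, each fully down and let go. Then open the square tablet bottle that stands in the tray's pocket: press its safety cap down, keep it down while turning it about a quarter turn anticlockwise (seen from above), and lift it straight off without pulling the bottle out of the pocket. Finish while still holding the cap, level and steady, about 5 cm straight above the open bottle so that it can go straight back on; leave the yellow pot, mug, jar, tea box and teaspoon where they are.

Things in the scene. Friction and masses are not known exactly. Their poses are not given: they have to be found in the camera images.
- tray: White plastic dosing tray, fixed on the worktop, 102 mm (own x) by 290 mm (own y), top surface 28 mm above the worktop, rim 1 mm higher. Origin: centre of its underside; z up. In a row along its own y, from +y to -y: wells 1, 2, 3 and the square bottle pocket, all 17 mm deep (floor at z = 11 mm). The dots that number the wells lie on the tray's -x side.
- well_1 (a point): Floor centre of the round one-dot well with a yellow ring round it (44 mm wide, 17 mm deep), at (0, 98, 11) mm in the tray's frame; the yellow pot stands in it from the start.
- well_2 (a point): Floor centre of the round two-dot well with a green ring (44 mm wide, 17 mm deep), at (0, 44, 11) mm in the tray's frame. Neighbouring wells are 54 mm apart along the tray's y, so close the fingers along the tray's x here.
- well_3 (a point): Floor centre of the round three-dot well with a blue ring (44 mm wide, 17 mm deep), at (0, -10, 11) mm in the tray's frame; the bottle's axis is 90 mm farther along the tray's -y. Close the fingers along the tray's x.
- pocket (a point): Floor centre of the square pocket (62 mm wide, 17 mm deep), at (0, -100, 11) mm in the tray's frame. The bottle stands loose in it with 1 mm of play each side; its square walls keep the bottle from turning (about 2 degrees of play).
- pot_yellow: Yellow open pot, same shape as the green one, standing in well 1. Origin: centre of its underside.
- pot_green: Green open round plastic pot, 40 mm wide (rim bead 41 mm), 56 mm high, wall 2 mm, foot chamfered to 33 mm, 25 g; stands upright on the worktop right of the tray, beside the hob. Origin: centre of its underside, z up. Seated in a well it stands 39 mm above the tray's top.
- pot_blue: Blue open round plastic pot, same shape as the green one; stands upright on the worktop right of the tray, beside the hob. The green and the blue pot swap places from start to start. Origin: centre of its underside, z up.
- bottle: Square amber tablet bottle with a blank label, loose, about 0.3 kg: body 60 x 60 mm and 62 mm high, sloping shoulder up to 70 mm, round neck 30 mm wide up to the rim at 91.5 mm. Origin: centre of its underside, z up, axes parallel to the tray's.
- bottle_rim (a point): Centre of the bottle's mouth, 91.5 mm above its underside. Two lugs on the neck hold the cap's two inner tabs. Kept down, the cap turns anticlockwise only; from 60 to 125 degrees of turn its tabs are in the gaps between the lugs and it lifts off freely; a stop ends the turn at about 130 degrees.
- cap: White ribbed push-and-turn cap with red anticlockwise arrows on top, loose, 40 g, 47 mm wide, 28.5 mm high. Origin: centre of its underside (lower edge of the skirt), z up; seated, it lies 78 mm above the bottle's underside and its x axis is parallel to the bottle's. Level with the skirt's lower edge, fingertips are still 16 mm above the bottle's square body.
- cap_top (a point): Centre of the cap's flat top, 28.5 mm above its underside. A spring in the cap pushes it up with 5 N, rising by 0.9 N per mm: to unlock, push it straight down at least 4.5 mm (about 9 N); it stops hard at 8.5 mm (13 N). It must be kept down for the first 60 degrees of turn.
- mug: White mug with blue spots, 79 x 110 x 96 mm, a bystander on the left. Origin: centre of its underside. Behind it, left of y = 0.18 m, a cupboard stands full height on the worktop, its front and handle from about x = 0.53 m on: keep the arm drawn in when it swings past.
- jar: Jar with a red lid, 65 mm wide, 100 mm high, a bystander behind right. Origin: centre of its underside.
- tea_box: Cardboard tea box, 71 x 126 x 76 mm, a bystander behind the tray. Origin: centre of its underside. Above it, from about x = 0.62 m on, hangs a wall cupboard, 0.45 m over the worktop.
- spoon: Metal teaspoon, 137 x 28 x 13 mm, lying along y behind the tray, a bystander. Origin: centre of its underside.
Mind the look-alikes: they are no part of the job. Of the things that look like the cap, the middle-sized one is meant.

How it is judged:
By the outcome, as a careful person would: the job done as asked, in the order asked, and still so for the second after the job is handed in, while the arm keeps its last pose, push and grip.
It also fails if it takes over 66 s, if anything falls off the work surface, if the arm or the gripper's body presses on something with over 40 N, if the wrist force passes 120 N, or if a joint passes its speed limit or range.

## Working session

There is one attempt and no reset: what is moved stays moved. The work goes in short steps, Python scripts to look and compute and a tool call to move; the robot and the scene stay as the last step left them, time stands still between calls to the robot, and variables do not carry over. Pictures are saved under pics/ and viewed, at most 10 in all, crops included, and the job is handed in when it is done.

```bash
mkdir -p pics; ls; cat > h.py <<'E'
import numpy as np, cv2
from scipy.spatial.transform import Rotation as R
from plant import *
def px2w(cam,u,v,z=None,d=None,p=None):
    p=p or camera_params(cam)
    x=(u-p["cx"])/p["fx"]; y=(v-p["cy"])/p["fy"]
    rd=np.hypot(x,y); r=rd
    for _ in range(20): r=rd/(1+p["k1"]*r*r)
    s=r/rd if rd>0 else 1
    ray=np.array([x*s,y*s,1.])
    M=R.from_rotvec(np.array(p["rvec"]).ravel()).as_matrix(); t=np.array(p["tvec"]).ravel()
    c=-M.T@t; w=M.T@ray
    if d is None: d=(z-c[2])/w[2]
    return c+w*d
def cloud(cam,dep,p=None):
    p=p or camera_params(cam)
    v,u=np.mgrid[0:480,0:640]
    x=(u-p["cx"])/p["fx"]; y=(v-p["cy"])/p["fy"]; rd=np.hypot(x,y); r=rd.copy()
    for _ in range(20): r=rd/(1+p["k1"]*r*r)
    s=np.where(rd>0,r/np.maximum(rd,1e-9),1)
    P=np.stack([x*s,y*s,np.ones_like(x)],-1)*dep[...,None]
    M=R.from_rotvec(np.array(p["rvec"]).ravel()).as_matrix(); t=np.array(p["tvec"]).ravel()
    return (P-t)@M
def move(target,yaxis=None):
    "shift/turn in tool axes from current measured pose to target pos, tool down with closing axis yaxis"
    s=get_state(); T=R.from_quat(s["eef_rot"]); d=T.inv().apply(np.array(target)-s["tool_pos"])
    print("shift",d.round(4),"dist",np.linalg.norm(d).round(3))
    if yaxis is not None:
        for sg in (1,-1):
            y=sg*np.array([*yaxis,0.])/np.linalg.norm(yaxis); z=np.array([0,0,-1.]); x=np.cross(y,z)
            print("rot",(T.inv()*R.from_matrix(np.stack([x,y,z],1))).as_rotvec().round(4))
E
python3 - <<'E'
from h import *
for c in("top","side"):
    im,d=snapshot(c); np.savez(f"pics/{c}0.npz",im=im,d=d); cv2.imwrite(f"pics/{c}0.png",im[...,::-1])
    p=camera_params(c); print(c,p["fx"],p["k1"], p["tvec"])
s=get_state(); print(s["tool_pos"],s["eef_rot"],s["opening"],s["clock"],grip_point_offset)
print(R.from_quat(s["eef_rot"]).as_matrix().round(3))
E
```

```text
pics
top 562.375759736059 -0.08450498158502437 [0.01448892 0.5491696  1.34549264]
side 443.52760775382956 -0.08256877418362958 [-0.49891154  0.22250541  0.83948524]
[ 0.17538498 -0.59931258  0.23800087] [ 9.89875588e-01  1.41935416e-01 -1.82770081e-04 -7.89941381e-04] 1.0002830324326903 0.1 0.0187
[[ 0.96   0.281 -0.001]
 [ 0.281 -0.96   0.002]
 [-0.    -0.002 -1.   ]]
```

View pics/top0.png

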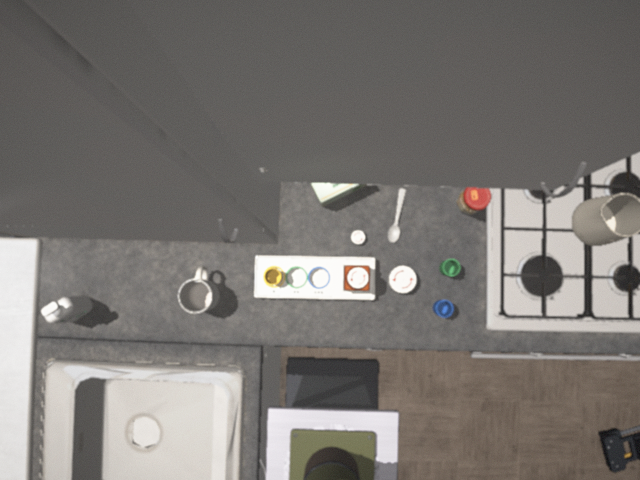

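View pics/side0.png

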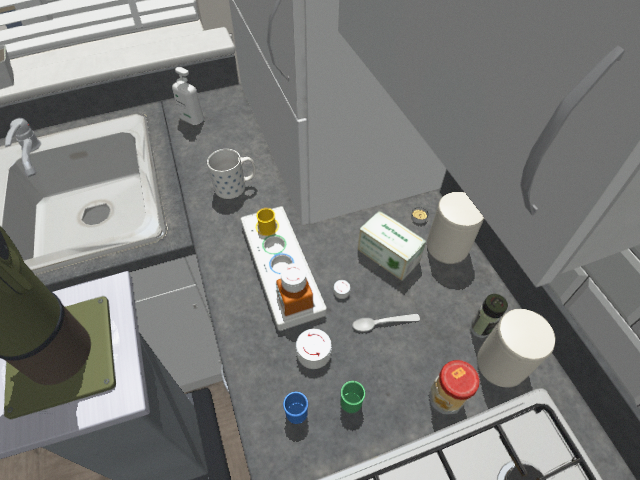

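In the top view the look-alikes are a small cap at (358,237), the cap on the bottle at (358,278) and a large cap with arrows at (403,279). The one on the bottle is middle-sized and sits on the amber bottle in the pocket. The green pot is at (451,268) and the blue one at (444,309). I'll confirm in an enlarged crop and measure from depth.

```bash
python3 - <<'E'
from h import *
D=np.load("pics/top0.npz"); im,d=D["im"],D["d"]
cv2.imwrite("pics/crop1.png",cv2.resize(im[225:325,245:475],None,fx=3.4,fy=3.4,interpolation=cv2.INTER_CUBIC)[...,::-1])
hsv=cv2.cvtColor(im,cv2.COLOR_RGB2HSV)
P=cloud("top",d); 
def st(n,m):
    q=P[m]; c,(w,h),a=cv2.minAreaRect(q[:,:2].astype(np.float32)*1000)
    print(n,m.sum(),"mean",q.mean(0).round(4),"rect",np.round(c,1),round(w,1),round(h,1),round(a,1),"z",np.percentile(q[:,2],[5,50,95]).round(4))
v,u=np.mgrid[0:480,0:640]
box=lambda a,b,c,e:(u>=a)&(u<=b)&(v>=c)&(v<=e)
for n,b in dict(green=box(436,466,255,281),blue=box(430,458,296,322),yel=box(262,286,264,290)).items():
    m=b&(hsv[...,1]>110)&(d>0); mm=m&(P[...,2]>(.063 if n=="yel" else .05)); st(n,m); st(n+" rim",mm)
st("cap",box(343,373,262,294)&(P[...,2]>.103)&(d>0))
st("big",box(385,420,260,297)&(P[...,2]>.02)&(d>0))
st("small",box(345,371,228,250)&(P[...,2]>.012)&(d>0))
st("bottle",box(335,380,258,300)&(P[...,2]>.06)&(P[...,2]<.09)&(d>0))
st("tray",box(248,385,250,304)&(P[...,2]>.02)&(P[...,2]<.035)&(d>0)&(hsv[...,1]<60))
E
```

```text
<stdin>:8: RuntimeWarning: Mean of empty slice.
  ret = um.true_divide(
Traceback (most recent call last):
IndexError: index -1 is out of bounds for axis 0 with size 0
```

View pics/crop1.png

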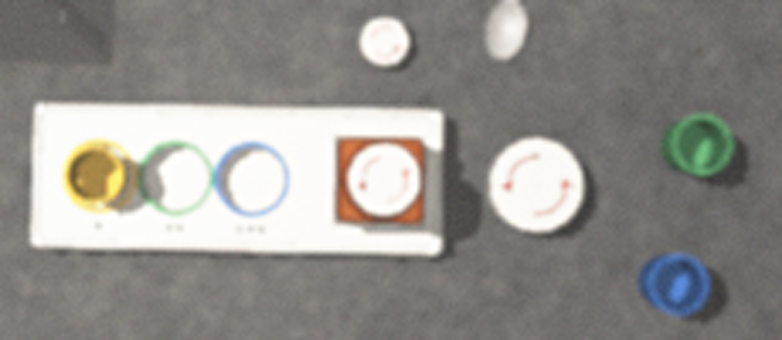

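The crop confirms it: the middle-sized cap with arrows is on the amber bottle, crop (384,180). The dots are on the near side, so the tray axes are roughly the world axes. The yellow pot is in well 1 and the wells run left to right as 1, 2, 3.

```bash
cat > meas.py <<'E'
from h import *
D=np.load("pics/top0.npz"); im,d=D["im"],D["d"]
hsv=cv2.cvtColor(im,cv2.COLOR_RGB2HSV)
P=cloud("top",d); 
print("valid depth",(d>0).mean(), d[268,451],d[278,358],P[300,400],P[278,358],P[268,451])
def st(n,m):
    q=P[m]
    if len(q)<4: print(n,len(q)); return
    c,(w,h),a=cv2.minAreaRect(q[:,:2].astype(np.float32)*1000)
    print(n,m.sum(),"mean",q.mean(0).round(4),"rect",np.round(c,1),round(w,1),round(h,1),round(a,1),"z",np.percentile(q[:,2],[5,50,95]).round(4))
v,u=np.mgrid[0:480,0:640]
box=lambda a,b,c,e:(u>=a)&(u<=b)&(v>=c)&(v<=e)
for n,b,zz in ("green",box(436,466,255,281),.056),("blue",box(430,458,296,322),.056),("yel",box(262,286,264,290),.067):
    m=b&(hsv[...,1]>110); st(n,m&(d>0)); st(n+" rim",m&(P[...,2]>zz-.008)&(d>0))
    ys,xs=np.where(m); (cx,cy),(a,e),_=cv2.fitEllipse(cv2.convexHull(np.c_[xs,ys].astype(np.int32)))
    print("  ell",cx,cy,a,e)
st("cap",box(343,373,262,294)&(P[...,2]>.103)&(d>0))
st("big",box(385,420,260,297)&(P[...,2]>.02)&(d>0))
st("bottle",box(335,380,258,300)&(P[...,2]>.06)&(P[...,2]<.09)&(d>0))
m=box(248,385,250,304)&(hsv[...,1]<70)&(hsv[...,2]>170); st("tray",m&(d>0))
ys,xs=np.where(m); c,wh,a=cv2.minAreaRect(np.c_[xs,ys].astype(np.float32)); print(c,wh,a,px2w("top",*c,z=.028))
for p in cv2.boxPoints((c,wh,a)): print(p,px2w("top",*p,z=.029).round(4))
for n,p,z in ("well2",(245+175/3.4,225+177/3.4),.028),("well3",(245+252/3.4,225+179/3.4),.028),("cap",(245+384/3.4,225+180/3.4),.1175),("yel",(245+95/3.4,225+176/3.4),.067),("green",(245+700/3.4,225+145/3.4),.056),("blue",(245+677/3.4,225+285/3.4),.056): print(n,px2w("top",*p,z=z).round(4))
E
python3 meas.py
```

```text
valid depth 0.9960384114583334 1.3724514 1.2665298 [ 0.41940095 -0.15540389  0.00094887] [ 0.46852817 -0.04606104  0.11254949] [ 0.50109914 -0.27840632  0.00558905]
green 0
green rim 0Traceback (most recent call last):
  File "meas.py", line 15, in <module>
    ys,xs=np.where(m); (cx,cy),(a,e),_=cv2.fitEllipse(cv2.convexHull(np.c_[xs,ys].astype(np.int32)))
                                       ~~~~~~~~~~~~~~^^^^^^^^^^^^^^^^^^^^^^^^^^^^^^^^^^^^^^^^^^^^^^^
cv2.error: OpenCV(4.12.0) /io/opencv/modules/imgproc/src/shapedescr.cpp:356: error: (-215:Assertion failed) n >= 0 && (depth == CV_32F || depth == CV_32S) in function 'fitEllipseNoDirect'
```

```bash
sed -i 's/^D=np.load.*/import numpy as np\nD=np.load("pics\/top0.npz"); im,d=D["im"],D["d"]; print(im[268,445:458:2],im[260,451])/; s/hsv\[...,1\]>110/hsv[...,1]>90/' meas.py; python3 meas.py 2>&1 | head -30; python3 -c "
from meas import *" 2>/dev/null | tail -0
```

```text
[[ 70 113  80]
 [ 68 105  74]
 [ 77 122  86]
 [109 183 124]
 [ 99 166 111]
 [ 68 108  74]
 [ 64 105  70]] [ 69 112  79]
valid depth 0.9960384114583334 1.3724514 1.2665298 [ 0.41940095 -0.15540389  0.00094887] [ 0.46852817 -0.04606104  0.11254949] [ 0.50109914 -0.27840632  0.00558905]
green 195 mean [ 0.5007 -0.2721  0.0254] rect [ 501.6 -266.6] 37.9 40.3 1.2 z [0.0005 0.0195 0.0572]
green rim 50 mean [ 0.4992 -0.2675  0.055 ] rect [ 501.6 -266.6] 37.9 40.3 1.2 z [0.0508 0.0553 0.0583]
  ell 450.0982666015625 267.1472473144531 16.234512329101562 18.162160873413086
blue 291 mean [ 0.4034 -0.2575  0.0243] rect [ 403.4 -259.2] 55.4 40.0 85.8 z [-0.0004  0.0179  0.0575]
blue rim 75 mean [ 0.4036 -0.2524  0.0551] rect [ 403.5 -251.8] 40.5 40.3 46.0 z [0.0501 0.0555 0.0597]
  ell 443.31524658203125 308.10284423828125 17.48699378967285 20.598154067993164
yel 286 mean [0.4679 0.1552 0.031 ] rect [466.7 150.6] 45.4 47.7 69.8 z [0.011  0.0206 0.0686]
yel rim 59 mean [0.4673 0.1545 0.067 ] rect [467.8 153. ] 37.6 37.9 0.9 z [0.0624 0.0672 0.0714]
  ell 273.7825927734375 276.3924865722656 20.1763
[... 154 characters left out ...]
5   0.0392] rect [ 470.4 -156.2] 62.2 65.4 1.7 z [0.0335 0.0393 0.0444]
bottle 327 mean [ 0.4688 -0.0424  0.0722] rect [469.3 -44.7] 60.9 58.6 1.6 z [0.0655 0.0721 0.0784]
tray 4257 mean [0.47   0.0576 0.0333] rect [470.   58.2] 105.9 294.5 0.6 z [0.0087 0.0278 0.1165]
(314.0771484375, 276.83477783203125) (120.60897064208984, 43.14075469970703) 1.060911774635315 [0.46943785 0.05566965 0.028     ]
[253.38362 297.2849 ] [0.4158 0.2    0.029 ]
[254.18239 254.15154] [0.5197 0.2021 0.029 ]
[374.7707  256.38464] [ 0.5229 -0.0889  0.029 ]
[373.97192 299.518  ] [ 0.4194 -0.0896  0.029 ]
well2 [0.4676 0.098  0.028 ]
well3 [0.4679 0.0435 0.028 ]
cap [ 0.4686 -0.0457  0.1175]
yel [0.4661 0.1507 0.067 ]
```

```bash
python3 - <<'E'
from h import *
move([.501,-.2675,.14],(1,.012))
print(camera_params("wrist")["fx"])
E
```

```text
shift [ 0.4057 -0.2268  0.0983] dist 0.475
rot [-1.500e-03 -9.000e-04 -1.298e+00]
rot [-1.0000e-03  1.6000e-03  1.8436e+00]
419.4235827261646
```

Units first: shifts go in shares of 0.8 m and turns go in shares of 2 pi rad. So 0.406 m / 0.8 = 0.5075, -0.227 m / 0.8 = -0.2838, -1.298 rad / 6.2832 = -0.2066.

Call:
{"method": "jog_arm", "body": {"segments": [[[1, 0.5075, -0.2838, 0.1225, 0, 0, -0.2066], [1, 0.5075, -0.2838, 0.1225, 0, 0, -0.2066], [1, 0.5075, -0.2838, 0.1225, 0, 0, -0.2066], [1, 0.5075, -0.2838, 0.1225, 0, 0, -0.2066], [1, 0.5075, -0.2838, 0.1225, 0, 0, -0.2066], [1, 0.5075, -0.2838, 0.1225, 0, 0, -0.2066], [1, 0.5075, -0.2838, 0.1225, 0, 0, -0.2066], [1, 0.5075, -0.2838, 0.1225, 0, 0, -0.2066], [1, 0.5075, -0.2838, 0.1225, 0, 0, -0.2066], [1, 0.5075, -0.2838, 0.1225, 0, 0, -0.2066]]], "grip_force": 20}}

```text
clock: 1.1
tool_pos: [0.5046, -0.2629, 0.1399]
eef_rot: [0.7, 0.714, 0.002, -0.001]
contact_force: [0.1, -0.5, 0.3]
opening: 0.999
finger_force: 0.0
```

Call:
{"method": "jog_arm", "body": {"segments": [[[1, 0, 0, 0, 0, 0, 0], [1, 0, 0, 0, 0, 0, 0]]]}}

```text
clock: 1.3
tool_pos: [0.501, -0.2679, 0.1403]
eef_rot: [0.703, 0.712, -0.001, -0.0]
contact_force: [-0.1, -1.1, 0.7]
opening: 0.997
finger_force: 0.0
```

```bash
python3 - <<'E'
from h import *
im,d=snapshot("wrist"); np.savez("pics/w1.npz",im=im,d=d); cv2.imwrite("pics/w1.png",im[...,::-1])
P=cloud("wrist",d); hsv=cv2.cvtColor(im,cv2.COLOR_RGB2HSV)
for n,lo,hi in ("green",45,85),("blue",100,130):
    m=(hsv[...,0]>lo)&(hsv[...,0]<hi)&(hsv[...,1]>70)&(P[...,2]>.051)&(P[...,2]<.062)&(P[...,0]>.35)&(P[...,0]<.6)&(abs(P[...,1]+.26)<.06)
    q=P[m]
    if len(q)>5: print(n,len(q),cv2.minEnclosingCircle(q[:,:2].astype(np.float32)*1000),q.mean(0), np.percentile(q,[1,99],axis=0).round(4))
s=get_state(); print(s["q"],s["tool_pos"]); move([.501,-.2675,.14],(1,.012))
E
```

```text
green 1186 ((501.280517578125, -269.72247314453125), 20.77642822265625) [ 0.50143276 -0.27101767  0.05556923] [[ 0.4812 -0.2898  0.0513]
 [ 0.5213 -0.2495  0.0576]]
blue 1323 ((404.0357666015625, -254.83001708984375), 21.051599502563477) [ 0.40268421 -0.25532041  0.05535968] [[ 0.3842 -0.2748  0.0512]
 [ 0.4244 -0.2348  0.0576]]
[ 0.66200149  0.77820711 -0.43040559  1.82010048  0.50417928  0.65533993
 -0.05609723] [ 0.50030083 -0.26908971  0.14044154]
shift [0.0016 0.0007 0.0004] dist 0.002
rot [-0.0018  0.001  -0.0013]
rot [1.6000e-03 2.8000e-03 3.1403e+00]
```

View pics/w1.png

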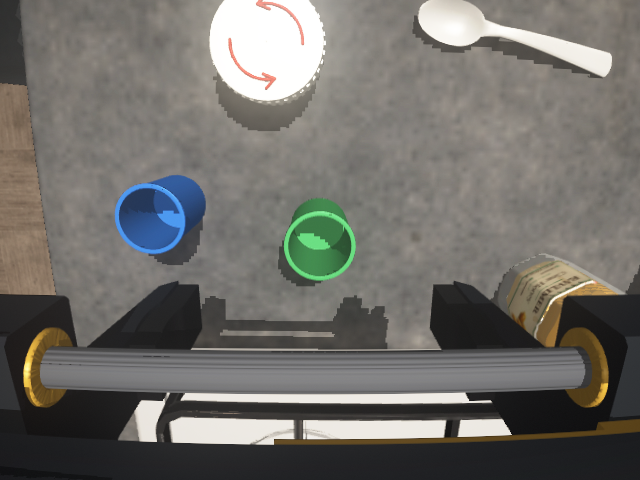

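The wrist picture shows the green pot's rim at (320,245), centred between the fingers. Blue is at (150,218) and clear of them. Going down now and closing.

To row units: 0.116 m / 0.8 = 0.145, 0.115 m / 0.8 = 0.1438.

Call:
{"method": "jog_arm", "body": {"segments": [[[1, 0, 0.0013, 0.05, 0, 0, 0], [1, 0, 0.0013, 0.1, 0, 0, 0], [1, 0, 0.0013, 0.1313, 0, 0, 0], [1, 0, 0.0013, 0.1438, 0, 0, 0], [1, 0, 0.0013, 0.145, 0, 0, 0], [0.3, 0, 0.0013, 0.145, 0, 0, 0], [0.3, 0, 0.0013, 0.145, 0, 0, 0], [0.3, 0, 0.0013, 0.145, 0, 0, 0], [0.3, 0, 0.0013, 0.145, 0, 0, 0], [0.3, 0, 0.0013, 0.145, 0, 0, 0]]], "grip_force": 15}}

```text
clock: 2.35
tool_pos: [0.5028, -0.268, 0.0252]
eef_rot: [0.703, 0.711, 0.0, 0.0]
contact_force: [0.6, -0.2, -0.3]
opening: 0.571
finger_force: 0.0
```

Call:
{"method": "jog_arm", "body": {"segments": [[[0, 0, 0, 0, 0, 0, 0], [0, 0, 0, 0, 0, 0, 0], [0, 0, 0, 0, 0, 0, 0], [0, 0, 0, 0, 0, 0, 0]]], "grip_force": 15}}

```text
clock: 2.75
tool_pos: [0.5026, -0.2679, 0.0248]
eef_rot: [0.703, 0.711, 0.0, 0.0]
contact_force: [0.2, -0.3, 1.2]
opening: 0.447
finger_force: 15.0
```

```bash
python3 - <<'E'
from h import *
move([.4685,.0993,.15],(1,.012))
E
```

```text
shift [ 0.3676 -0.0296 -0.1253] dist 0.389
rot [0.0002 0.0001 0.    ]
rot [-2.0000e-04  3.0000e-04 -3.1416e+00]
```

To row units: 0.36 m / 0.8 = 0.45, 0.17 m / 0.8 = 0.2125.

Call:
{"method": "jog_arm", "body": {"segments": [[[0, 0, 0, -0.0625, 0, 0, 0], [0, 0, 0, -0.125, 0, 0, 0], [0, 0.025, 0, -0.1875, 0, 0, 0], [0, 0.0875, -0.0063, -0.1938, 0, 0, 0], [0, 0.15, -0.0125, -0.1938, 0, 0, 0], [0, 0.2125, -0.0188, -0.1938, 0, 0, 0], [0, 0.275, -0.025, -0.1938, 0, 0, 0], [0, 0.3375, -0.0313, -0.1938, 0, 0, 0], [0, 0.4, -0.035, -0.1938, 0, 0, 0], [0, 0.45, -0.0375, -0.1938, 0, 0, 0]]]}}

```text
clock: 3.75
tool_pos: [0.4674, 0.0944, 0.1798]
eef_rot: [0.702, 0.712, 0.0, -0.0]
contact_force: [1.2, -0.6, -0.3]
opening: 0.446
finger_force: 15.0
```

Call:
{"method": "jog_arm", "body": {"segments": [[[0, 0.0088, 0, 0, 0, 0, 0], [0, 0.0088, 0, 0.025, 0, 0, 0], [0, 0.0088, 0, 0.05, 0, 0, 0]]]}}

```text
clock: 4.05
tool_pos: [0.4685, 0.0986, 0.1395]
eef_rot: [0.703, 0.712, 0.0, 0.001]
contact_force: [0.6, 0.9, -0.5]
opening: 0.442
finger_force: 15.0
```

```bash
python3 - <<'E'
from h import *
im,d=snapshot("wrist"); P=cloud("wrist",d); np.savez("pics/w2.npz",im=im,d=d); cv2.imwrite("pics/w2.png",im[...,::-1])
s=get_state(); print(s["tool_pos"]); move([.4685,.0993,.15],(1,.012))
E
```

```text
[0.46666966 0.09773421 0.13682885]
shift [ 0.0015  0.0018 -0.0132] dist 0.013
rot [-0.0039  0.0017  0.0001]
rot [-2.7000e-03 -6.2000e-03 -3.1415e+00]
```

View pics/w2.png

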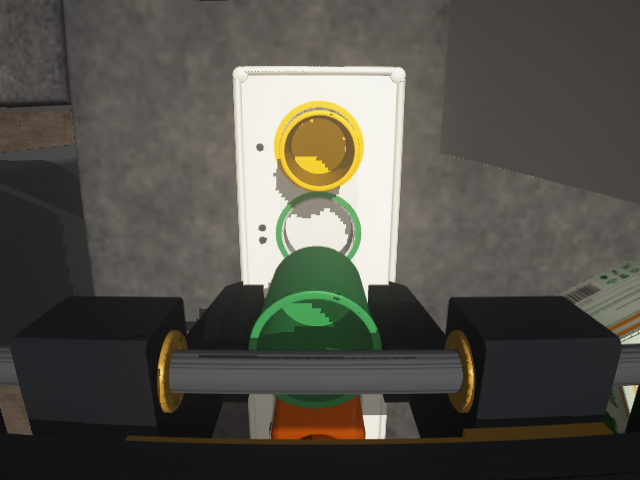

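The wrist picture shows the green pot in the gripper, rim centred at about (316,348). The green ring of well 2 is at (318,231), just beyond it, and the yellow pot is at (319,146). Measuring the pot-to-well offset in this same picture.

```bash
cat > well.py <<'E'
import sys
from h import *
def fitc(q):
    A=np.c_[2*q[:,:2],np.ones(len(q))]; s=np.linalg.lstsq(A,(q[:,:2]**2).sum(1),rcond=None)[0]
    return s[:2].round(4),round(float(np.sqrt(s[2]+s[0]**2+s[1]**2)),4)
def run(im,d,lo,hi,near,tcp):
    P=cloud("wrist",d); hsv=cv2.cvtColor(im,cv2.COLOR_RGB2HSV)
    col=(hsv[...,0]>lo)&(hsv[...,0]<hi)&(hsv[...,1]>50)
    m=col&(abs(P[...,2]-.029)<.005)&(np.hypot(P[...,0]-near[0],P[...,1]-near[1])<.027)
    print("ring",m.sum(),fitc(P[m]),P[m].mean(0).round(4))
    r=col&(P[...,2]>tcp[2]+.026)&(P[...,2]<tcp[2]+.036)&(np.hypot(P[...,0]-tcp[0],P[...,1]-tcp[1])<.03)
    print("rim",r.sum(),fitc(P[r]),P[r].mean(0).round(4))
    y=(hsv[...,0]>15)&(hsv[...,0]<35)&(hsv[...,1]>90)&(abs(P[...,2]-.067)<.004)
    print("yel",y.sum(),fitc(P[y]),P[y].mean(0).round(4))
    t=(abs(P[...,2]-.0285)<.003)&(hsv[...,1]<50)&(hsv[...,2]>150)
    c,wh,a=cv2.minAreaRect(P[t][:,:2].astype(np.float32)*1000); print("tray",c,wh,a)
E
python3 - <<'E'
from well import *
D=np.load("pics/w2.npz"); s=get_state(); run(D["im"],D["d"],45,85,(.4685,.0993),s["tool_pos"]); print(s["tool_pos"])
for uv,z in ((318.5,231),.028),((276,231),.028),((361,231),.028),((318,193),.028): print(uv,px2w("wrist",*uv,z=z).round(4))
E
```

```text
ring 825 (array([0.4672, 0.0976]), 0.0249) [0.4712 0.1081 0.0257]
rim 2737 (array([0.4655, 0.0976]), 0.0193) [0.4654 0.1018 0.1677]
yel 1335 (array([0.5512, 0.0708]), 0.1194) [0.4844 0.1396 0.0644]
tray (467.10430908203125, 67.99552917480469) (101.27909851074219, 259.30462646484375) 0.5575183033943176
[0.46666966 0.09773421 0.13682885]
(318.5, 231) [0.4671 0.0994 0.028 ]
(276, 231) [0.4404 0.099  0.028 ]
(361, 231) [0.4938 0.0997 0.028 ]
(318, 193) [0.4665 0.1234 0.028 ]
```

To row units: 0.099 m / 0.8 = 0.1238, 0.0015 m / 0.8 = 0.0019.

Call:
{"method": "jog_arm", "body": {"segments": [[[0, 0.0013, 0.0019, 0.0375, 0, 0, 0], [0, 0.0013, 0.0019, 0.075, 0, 0, 0], [0, 0.0013, 0.0019, 0.0938, 0, 0, 0], [0, 0.0013, 0.0019, 0.1063, 0, 0, 0], [0, 0.0013, 0.0019, 0.1125, 0, 0, 0], [0, 0.0013, 0.0019, 0.1175, 0, 0, 0], [0, 0.0013, 0.0019, 0.1213, 0, 0, 0], [0, 0.0013, 0.0019, 0.1238, 0, 0, 0]]]}}

```text
clock: 4.9
tool_pos: [0.4699, 0.0997, 0.041]
eef_rot: [0.703, 0.711, 0.0, 0.0]
contact_force: [0.0, 0.3, -0.3]
opening: 0.445
finger_force: 15.0
```

Call:
{"method": "jog_arm", "body": {"segments": [[[0, 0, 0, 0, 0, 0, 0], [0, 0, 0, 0, 0, 0, 0]]]}}

```text
clock: 5.1
tool_pos: [0.4698, 0.0998, 0.041]
eef_rot: [0.703, 0.711, 0.0, 0.0]
contact_force: [-0.2, 0.3, 0.0]
opening: 0.443
finger_force: 15.0
```

To row units: 0.0055 m / 0.8 = 0.0069, 0.005 m / 0.8 = 0.0063.

Call:
{"method": "jog_arm", "body": {"segments": [[[0, 0, 0, 0.0025, 0, 0, 0], [0, 0, 0, 0.005, 0, 0, 0], [0, 0, 0, 0.0063, 0, 0, 0], [0, 0, 0, 0.0069, 0, 0, 0], [0, 0, 0, 0.0069, 0, 0, 0]]]}}

```text
clock: 5.6
tool_pos: [0.4697, 0.0997, 0.0357]
eef_rot: [0.703, 0.711, 0.0, 0.0]
contact_force: [-0.4, 0.1, 6.3]
opening: 0.443
finger_force: 15.0
```

To row units: -0.15 m / 0.8 = -0.1875, -0.13 m / 0.8 = -0.1625.

Call:
{"method": "jog_arm", "body": {"segments": [[[1, 0, 0, 0, 0, 0, 0], [1, 0, 0, 0, 0, 0, 0], [1, 0, 0, 0, 0, 0, 0], [1, 0, 0, 0, 0, 0, 0], [1, 0, 0, -0.0375, 0, 0, 0], [1, 0, 0, -0.1, 0, 0, 0], [1, 0, 0, -0.1625, 0, 0, 0], [1, 0, 0, -0.1875, 0, 0, 0]]]}}

```text
clock: 6.4
tool_pos: [0.4709, 0.1003, 0.189]
eef_rot: [0.703, 0.711, 0.002, 0.001]
contact_force: [0.2, 0.4, -0.6]
opening: 0.999
finger_force: 0.0
```

```bash
python3 - <<'E'
from h import *
im,d=snapshot("wrist"); P=cloud("wrist",d); hsv=cv2.cvtColor(im,cv2.COLOR_RGB2HSV)
m=(hsv[...,0]>45)&(hsv[...,0]<85)&(hsv[...,1]>70)&(np.hypot(P[...,0]-.4685,P[...,1]-.099)<.03)&(P[...,2]>.05)
print(m.sum(),P[m].mean(0),np.percentile(P[m][:,2],[50,90,99]))
cv2.imwrite("pics/w3.png",im[...,::-1])
print(get_state()["tool_pos"]); move([.404,-.2545,.15],(1,.012))
E
```

```text
1247 [0.46940567 0.09666226 0.06414348] [0.06747701 0.06881011 0.06958952]
[0.47190313 0.10045597 0.19019669]
shift [-0.3542 -0.0723  0.0388] dist 0.364
rot [ 0.008  -0.0023 -0.0006]
rot [-0.0036 -0.0125  3.141 ]
```

The green pot is seated, with its rim at z 0.0675. Next is blue.

To row units: -0.354 m / 0.8 = -0.4425, -0.34 m / 0.8 = -0.425.

Call:
{"method": "jog_arm", "body": {"segments": [[[1, -0.0625, -0.0125, 0, 0, 0, 0], [1, -0.125, -0.025, 0, 0, 0, 0], [1, -0.1863, -0.0375, 0, 0, 0, 0], [1, -0.2475, -0.05, 0, 0, 0, 0], [1, -0.3088, -0.0625, 0.0063, 0, 0, 0], [1, -0.3688, -0.075, 0.025, 0, 0, 0], [1, -0.425, -0.0875, 0.0438, 0, 0, 0], [1, -0.4425, -0.09, 0.0563, 0, 0, 0], [1, -0.4425, -0.09, 0.0625, 0, 0, 0], [1, -0.4425, -0.09, 0.0625, 0, 0, 0]]]}}

```text
clock: 7.45
tool_pos: [0.4019, -0.2534, 0.1345]
eef_rot: [0.702, 0.712, 0.0, -0.001]
contact_force: [1.0, 0.6, -0.1]
opening: 1.0
finger_force: 0.0
```

```bash
python3 - <<'E'
from h import *
im,d=snapshot("wrist"); P=cloud("wrist",d); hsv=cv2.cvtColor(im,cv2.COLOR_RGB2HSV)
m=(hsv[...,0]>100)&(hsv[...,0]<130)&(hsv[...,1]>70)&(P[...,2]>.051)&(P[...,2]<.062)&(np.hypot(P[...,0]-.404,P[...,1]+.254)<.04)
q=P[m]; print(len(q),cv2.minEnclosingCircle(q[:,:2].astype(np.float32)*1000))
print(get_state()["tool_pos"]); move([.4038,-.2543,.0248],(1,.012))
E
```

```text
1254 ((405.3249206542969, -253.03427124023438), 20.80713653564453)
[ 0.40249902 -0.25279711  0.13511029]
shift [-0.0017  0.0013  0.1103] dist 0.11
rot [ 0.0001 -0.0017  0.0032]
rot [ 2.6000e-03  2.0000e-04 -3.1384e+00]
```

To row units: 0.11 m / 0.8 = 0.1375, 0.002 m / 0.8 = 0.0025.

Call:
{"method": "jog_arm", "body": {"segments": [[[1, -0.0013, 0.0025, 0.05, 0, 0, 0], [1, -0.0013, 0.0025, 0.1, 0, 0, 0], [1, -0.0013, 0.0025, 0.125, 0, 0, 0], [1, -0.0013, 0.0025, 0.1375, 0, 0, 0], [0.5, -0.0013, 0.0025, 0.1375, 0, 0, 0], [0, -0.0013, 0.0025, 0.1375, 0, 0, 0], [0, -0.0013, 0.0025, 0.1375, 0, 0, 0], [0, -0.0013, 0.0025, 0.1375, 0, 0, 0], [0, -0.0013, 0.0025, 0.1375, 0, 0, 0], [0, -0.0013, 0.0025, 0.1375, 0, 0, 0]]], "grip_force": 15}}

```text
clock: 8.5
tool_pos: [0.404, -0.2563, 0.0256]
eef_rot: [0.703, 0.711, 0.0, 0.0]
contact_force: [-0.5, 0.2, 0.5]
opening: 0.48
finger_force: 0.2
```

Call:
{"method": "jog_arm", "body": {"segments": [[[0, 0, 0, 0, 0, 0, 0], [0, 0, 0, 0, 0, 0, 0], [0, 0, 0, 0, 0, 0, 0], [0, 0, 0, 0, 0, 0, 0]]]}}

```text
clock: 8.9
tool_pos: [0.4041, -0.2562, 0.0254]
eef_rot: [0.703, 0.711, 0.0, 0.0]
contact_force: [0.2, 0.3, 3.9]
opening: 0.443
finger_force: 14.9
```

```bash
python3 - <<'E'
from h import *
move([.4697,.0457,.18],(1,.012))
E
```

```text
shift [ 0.3011  0.0693 -0.1546] dist 0.345
rot [0.0006 0.0004 0.    ]
rot [-6.0000e-04  1.0000e-03 -3.1416e+00]
```

To row units: 0.3 m / 0.8 = 0.375, 0.285 m / 0.8 = 0.3563.

Call:
{"method": "jog_arm", "body": {"segments": [[[0, 0, 0, -0.0625, 0, 0, 0], [0, 0, 0, -0.125, 0, 0, 0], [0, 0.025, 0.0063, -0.1813, 0, 0, 0], [0, 0.0813, 0.0188, -0.1938, 0, 0, 0], [0, 0.1375, 0.0325, -0.1938, 0, 0, 0], [0, 0.1938, 0.0463, -0.1938, 0, 0, 0], [0, 0.25, 0.06, -0.1938, 0, 0, 0], [0, 0.3063, 0.0725, -0.1938, 0, 0, 0], [0, 0.3563, 0.0825, -0.1938, 0, 0, 0], [0, 0.375, 0.0863, -0.1938, 0, 0, 0]]]}}

```text
clock: 9.9
tool_pos: [0.4696, 0.05, 0.1802]
eef_rot: [0.701, 0.714, 0.001, -0.001]
contact_force: [-0.0, -0.8, -0.9]
opening: 0.442
finger_force: 15.0
```

Call:
{"method": "jog_arm", "body": {"segments": [[[0, 0, 0, 0.025, 0, 0, 0], [0, 0, 0, 0.0438, 0, 0, 0], [0, 0, 0, 0.05, 0, 0, 0], [0, 0, 0, 0.05, 0, 0, 0]]]}}

```text
clock: 10.3
tool_pos: [0.4685, 0.0445, 0.1396]
eef_rot: [0.703, 0.711, -0.001, -0.001]
contact_force: [0.5, 0.4, -0.0]
opening: 0.445
finger_force: 15.0
```

```bash
python3 - <<'E'
from well import *
im,d=snapshot("wrist"); s=get_state(); print(s["tool_pos"]); run(im,d,100,130,(.4697,.0457),s["tool_pos"]); cv2.imwrite("pics/w4.png",im[...,::-1])
p=camera_params("wrist"); print({k:np.round(p[k],5).tolist() for k in p}); move([.4699,.0455,.041],(1,.012))
E
```

```text
[0.46893713 0.04452515 0.14010114]
ring 869 (array([0.4702, 0.0446]), 0.0251) [0.4692 0.0559 0.029 ]
rim 2344 (array([0.4675, 0.0473]), 0.0194) [0.4674 0.0564 0.1705]
yel 1601 (array([0.5492, 0.0896]), 0.1043) [0.4812 0.1452 0.0671]
tray (470.00726318359375, 93.20287322998047) (101.74559783935547, 176.6536102294922) 0.597721517086029
{'fx': 419.42358, 'fy': 419.42358, 'cx': 315.55651, 'cy': 236.92463, 'k1': -0.08561, 'rvec': [-2.87457, -0.01697, -0.00208], 'tvec': [-0.4684, 0.02737, 0.30407]}
shift [0.001  0.0011 0.0991] dist 0.099
rot [-0.0009  0.0004 -0.0001]
rot [6.0000e-04 1.4000e-03 3.1415e+00]
```

View pics/w4.png

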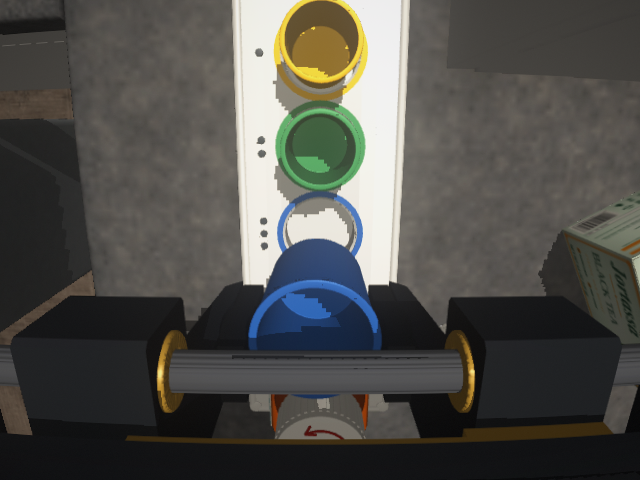

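The blue pot is in the gripper with its rim at about (315,338). Well 3's ring, with three dots, is ahead at (320,232), and green is seated at (320,147). The pot sits about 2.5 mm ahead of the pad centre, so I'm correcting for that.

To row units: 0.099 m / 0.8 = 0.1238, -0.0015 m / 0.8 = -0.0019.

Call:
{"method": "jog_arm", "body": {"segments": [[[0, -0.0019, 0.0013, 0.0375, 0, 0, 0], [0, -0.0019, 0.0013, 0.075, 0, 0, 0], [0, -0.0019, 0.0013, 0.0938, 0, 0, 0], [0, -0.0019, 0.0013, 0.1063, 0, 0, 0], [0, -0.0019, 0.0013, 0.1125, 0, 0, 0], [0, -0.0019, 0.0013, 0.1175, 0, 0, 0], [0, -0.0019, 0.0013, 0.1213, 0, 0, 0], [0, -0.0019, 0.0013, 0.1238, 0, 0, 0], [0, -0.0019, 0.0013, 0.1238, 0, 0, 0]]]}}

```text
clock: 11.25
tool_pos: [0.4704, 0.0432, 0.0414]
eef_rot: [0.703, 0.711, 0.0, 0.0]
contact_force: [0.7, -0.3, 0.8]
opening: 0.445
finger_force: 15.0
```

Call:
{"method": "jog_arm", "body": {"segments": [[[0, 0, 0, 0.0025, 0, 0, 0], [0, 0, 0, 0.0038, 0, 0, 0], [0, 0, 0, 0.005, 0, 0, 0], [0, 0, 0, 0.0063, 0, 0, 0], [0, 0, 0, 0.0063, 0, 0, 0]]]}}

```text
clock: 11.75
tool_pos: [0.4703, 0.0432, 0.0364]
eef_rot: [0.703, 0.711, 0.0, 0.0]
contact_force: [-0.5, -0.7, 2.4]
opening: 0.446
finger_force: 15.0
```

To row units: -0.13 m / 0.8 = -0.1625, -0.08 m / 0.8 = -0.1.

Call:
{"method": "jog_arm", "body": {"segments": [[[1, 0, 0, 0, 0, 0, 0], [1, 0, 0, 0, 0, 0, 0], [1, 0, 0, 0, 0, 0, 0], [1, 0, 0, 0, 0, 0, 0], [1, 0, 0, -0.0375, 0, 0, 0], [1, 0, 0, -0.1, 0, 0, 0], [1, 0, 0, -0.1625, 0, 0, 0], [1, 0, 0, -0.1625, 0, 0, 0]]]}}

```text
clock: 12.55
tool_pos: [0.4733, 0.0442, 0.1712]
eef_rot: [0.703, 0.711, 0.004, 0.003]
contact_force: [0.7, 0.5, -1.4]
opening: 1.001
finger_force: 0.0
```

```bash
python3 - <<'E'
from h import *
im,d=snapshot("wrist"); P=cloud("wrist",d); hsv=cv2.cvtColor(im,cv2.COLOR_RGB2HSV)
m=(hsv[...,0]>100)&(hsv[...,0]<130)&(hsv[...,1]>70)&(np.hypot(P[...,0]-.4685,P[...,1]-.045)<.03)&(P[...,2]>.05)
print(m.sum(),P[m].mean(0),np.percentile(P[m][:,2],[50,90,99]))
print(get_state()["tool_pos"]); move([.4710,-.0446,.2],(1,.012))
E
```

```text
1327 [0.46765382 0.04211046 0.06159998] [0.06393211 0.06514651 0.06587907]
[0.47203893 0.04342106 0.16879151]
shift [-0.088  -0.0018 -0.0313] dist 0.093
rot [ 0.0062 -0.0013 -0.001 ]
rot [-2.1000e-03 -9.8000e-03  3.1406e+00]
```

To row units: -0.143 m / 0.8 = -0.1788, -0.135 m / 0.8 = -0.1688.

Call:
{"method": "jog_arm", "body": {"segments": [[[1, -0.0625, -0.0013, -0.0375, 0, 0, 0], [1, -0.125, -0.0013, -0.0375, 0, 0, 0], [1, -0.1688, -0.0013, -0.0375, 0, 0, 0], [1, -0.1788, -0.0013, -0.0375, 0, 0, 0], [1, -0.1788, -0.0013, -0.0375, 0, 0, 0], [1, -0.1788, -0.0013, -0.0375, 0, 0, 0], [1, -0.1788, -0.0013, -0.0375, 0, 0, 0]]]}}

```text
clock: 13.3
tool_pos: [0.4709, -0.0976, 0.1959]
eef_rot: [0.702, 0.713, 0.0, -0.001]
contact_force: [-0.2, -0.1, -0.0]
opening: 1.003
finger_force: 0.0
```

```bash
python3 - <<'E'
from well import *
im,d=snapshot("wrist"); P=cloud("wrist",d); hsv=cv2.cvtColor(im,cv2.COLOR_RGB2HSV); cv2.imwrite("pics/w5.png",im[...,::-1])
for n,lo,hi,c in ("blue",100,130,(.4703,.0457)),("green",45,85,(.4697,.0997)):
    m=(hsv[...,0]>lo)&(hsv[...,0]<hi)&(hsv[...,1]>70)&(np.hypot(P[...,0]-c[0],P[...,1]-c[1])<.03)&(P[...,2]>.06)
    print(n,m.sum(),cv2.minEnclosingCircle(P[m][:,:2].astype(np.float32)*1000),np.percentile(P[m][:,2],[50,90,99]))
m=(abs(P[...,2]-.1175)<.005)&(np.hypot(P[...,0]-.47,P[...,1]+.0446)<.04)
print("cap",m.sum(),cv2.minEnclosingCircle(P[m][:,:2].astype(np.float32)*1000),P[m].mean(0),np.percentile(P[m],[1,99],axis=0).round(4))
print(get_state()["tool_pos"]); move([.4710,-.0446,.089],(1,.012))
E
```

```text
blue 457 ((469.891357421875, 43.20256423950195), 20.52130889892578) [0.06680612 0.06781857 0.06849041]Traceback (most recent call last):
  File "<stdin>", line 5, in <module>
    return _quantile_unchecked(
        a, q, axis, out, overwrite_input, method, keepdims, weights)
    return _ureduce(a,
                    func=_quantile_ureduce_func,
    ...<5 lines>...
                    overwrite_input=overwrite_input,
                    method=method)
    r = func(a, **kwargs)
    result = _quantile(arr,
                       quantiles=q,
    ...<2 lines>...
                       out=out,
                       weights=wgt)
    slices_having_nans = np.isnan(arr[-1, ...])
                                  ~~~^^^^^^^^^
IndexError: index -1 is out of bounds for axis 0 with size 0
```

View pics/w5.png

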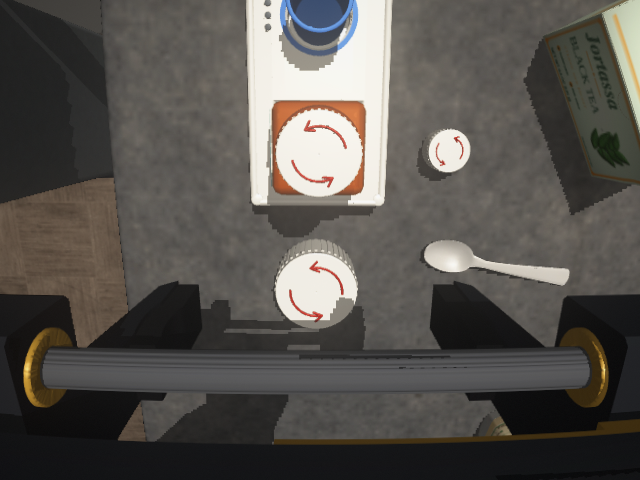

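Blue is seated in the three-dot well, with its rim at z 0.067. The cap on the bottle is at (319,152), the big look-alike at (316,288) and the small one at (449,150). Now I'll fit the cap.

```bash
python3 - <<'E'
from well import *
im,d=snapshot("wrist"); P=cloud("wrist",d)
m=(abs(P[...,2]-.1175)<.005)&(np.hypot(P[...,0]-.47,P[...,1]+.0446)<.04)
print("cap",m.sum(),cv2.minEnclosingCircle(P[m][:,:2].astype(np.float32)*1000),P[m].mean(0),np.percentile(P[m],[1,99],axis=0).round(4))
print(get_state()["tool_pos"]); move([.4710,-.0446,.16],(1,.012))
E
```

```text
cap 6022 ((470.75927734375, -46.02603530883789), 23.808944702148438) [ 0.47075296 -0.04534059  0.11761745] [[ 0.449  -0.0671  0.1139]
 [ 0.4924 -0.0242  0.1193]]
[ 0.47104964 -0.09798235  0.19609153]
shift [0.0534 0.0008 0.0361] dist 0.064
rot [-0.0002 -0.0006  0.0032]
rot [ 1.0000e-03 -3.0000e-04 -3.1384e+00]
```

To row units: 0.107 m / 0.8 = 0.1338, 0.0528 m / 0.8 = 0.066.

Call:
{"method": "jog_arm", "body": {"segments": [[[1, 0.05, 0, 0, 0, 0, 0], [1, 0.066, 0, 0.025, 0, 0, 0], [1, 0.066, 0, 0.075, 0, 0, 0], [1, 0.066, 0, 0.1125, 0, 0, 0], [1, 0.066, 0, 0.1288, 0, 0, 0], [1, 0.066, 0, 0.1338, 0, 0, 0], [1, 0.066, 0, 0.1338, 0, 0, 0], [1, 0.066, 0, 0.1338, 0, 0, 0]]]}}

```text
clock: 14.2
tool_pos: [0.4709, -0.0465, 0.0899]
eef_rot: [0.703, 0.712, 0.001, 0.0]
contact_force: [0.0, -0.3, -0.0]
opening: 0.999
finger_force: 0.0
```

```bash
python3 - <<'E'
from h import *
move([.4708,-.0452,.089],(1,.012)); print(get_state()["q"])
E
```

```text
shift [ 0.0013 -0.0001  0.0009] dist 0.002
rot [ 0.0014 -0.0002  0.0006]
rot [ 3.000e-04  2.200e-03 -3.141e+00]
[ 0.19287261  0.77930381 -0.31015692  2.13264024  0.72055838  0.33087872
 -0.71145244]
```

To row units: 0.001 m / 0.8 = 0.0013, 0.5 rad / 6.2832 = 0.0796.

Call:
{"method": "jog_arm", "body": {"segments": [[[1, 0.0013, 0, 0.0013, 0, 0, 0.0239], [1, 0.0013, 0, 0.0013, 0, 0, 0.0477], [1, 0.0013, 0, 0.0013, 0, 0, 0.0716], [1, 0.0013, 0, 0.0013, 0, 0, 0.0796], [1, 0.0013, 0, 0.0013, 0, 0, 0.0796]]]}}

```text
clock: 14.7
tool_pos: [0.4708, -0.0459, 0.0889]
eef_rot: [0.857, 0.516, 0.001, 0.0]
contact_force: [0.0, 0.5, 0.2]
opening: 0.998
finger_force: 0.0
```

```bash
python3 - <<'E'
from h import *
move([.4708,-.0452,.089],(1,.012)); print(get_state()["q"])
E
```

```text
shift [ 0.0006 -0.0003 -0.0001] dist 0.001
rot [ 1.500e-03 -3.000e-04 -4.985e-01]
rot [-4.0000e-04 -2.0000e-03  2.6431e+00]
[ 0.12131294  0.77269376 -0.1965061   2.13722613  0.52518921  0.27553061
 -1.01524189]
```

To row units: 0.0005 m / 0.8 = 0.0006.

Call:
{"method": "jog_arm", "body": {"segments": [[[0, 0.0006, 0, 0, 0, 0, 0], [0, 0.0006, 0, 0, 0, 0, 0], [0, 0.0006, 0, 0, 0, 0, 0], [0, 0.0006, 0, 0, 0, 0, 0], [0, 0.0006, 0, 0, 0, 0, 0], [0, 0.0006, 0, 0, 0, 0, 0], [0, 0.0006, 0, 0, 0, 0, 0], [0, 0.0006, 0, 0, 0, 0, 0], [0, 0.0006, 0, 0, 0, 0, 0], [0, 0.0006, 0, 0, 0, 0, 0]]], "grip_force": 45}}

```text
clock: 15.7
tool_pos: [0.4709, -0.0456, 0.0882]
eef_rot: [0.857, 0.515, 0.0, 0.0]
contact_force: [2.1, -0.6, 0.1]
opening: 0.526
finger_force: 45.0
```

Call:
{"method": "jog_arm", "body": {"segments": [[[0, 0, 0, 0.0025, 0, 0, 0], [0, 0, 0, 0.005, 0, 0, 0], [0, 0, 0, 0.0075, 0, 0, 0], [0, 0, 0, 0.0088, 0, 0, 0], [0, 0, 0, 0.0088, 0, 0, 0]]]}}

```text
clock: 16.2
tool_pos: [0.4714, -0.0457, 0.0819]
eef_rot: [0.857, 0.515, 0.001, 0.001]
contact_force: [1.1, -1.3, 10.7]
opening: 0.525
finger_force: 45.0
```

To row units: -0.8 rad / 6.2832 = -0.1273.

Call:
{"method": "jog_arm", "body": {"segments": [[[0, 0, 0, 0, 0, 0, -0.0127], [0, 0, 0, 0, 0, 0, -0.0255], [0, 0, 0, 0, 0, 0, -0.0382], [0, 0, 0, 0, 0, 0, -0.0509], [0, 0, 0, 0, 0, 0, -0.0637], [0, 0, 0, 0, 0, 0, -0.0764], [0, 0, 0, 0, 0, 0, -0.0891], [0, 0, 0, 0, 0, 0, -0.1019], [0, 0, 0, 0, 0, 0, -0.1146], [0, 0, 0, 0, 0, 0, -0.1273]]]}}

```text
clock: 17.2
tool_pos: [0.4708, -0.0452, 0.0819]
eef_rot: [0.587, 0.81, 0.0, 0.0]
contact_force: [-0.1, -0.7, 10.5]
opening: 0.526
finger_force: 45.0
```

```bash
python3 -c "
from h import *
s=get_state();print(s['moment'],s['q'])"
```

```text
[-0.11690298 -0.0932091  -0.065478  ] [ 0.22285688  0.80184695 -0.36508605  2.13464147  0.84482629  0.35045927
 -0.53440672]
```

To row units: -0.8 rad / 6.2832 = -0.1273.

Call:
{"method": "jog_arm", "body": {"segments": [[[0, 0, 0, 0, 0, 0, -0.0127], [0, 0, 0, 0, 0, 0, -0.0255], [0, 0, 0, 0, 0, 0, -0.0382], [0, 0, 0, 0, 0, 0, -0.0509], [0, 0, 0, 0, 0, 0, -0.0637], [0, 0, 0, 0, 0, 0, -0.0764], [0, 0, 0, 0, 0, 0, -0.0891], [0, 0, 0, 0, 0, 0, -0.1019], [0, 0, 0, 0, 0, 0, -0.1146], [0, 0, 0, 0, 0, 0, -0.1273]]]}}

```text
clock: 18.2
tool_pos: [0.4707, -0.0451, 0.082]
eef_rot: [0.225, 0.974, 0.0, 0.001]
contact_force: [-0.6, 0.3, 10.5]
opening: 0.529
finger_force: 45.0
```

```bash
python3 -c "
from h import *
s=get_state();print(s['moment'],s['q'],R.from_quat(s['eef_rot']).as_matrix()[:,1])
im,d=snapshot('side');cv2.imwrite('pics/s2.png',cv2.resize(im[190:340,200:400],(800,600))[...,::-1])"
```

```text
[-0.01357231 -0.10436747 -0.01110002] [ 0.34736718  0.83878968 -0.57534805  2.12827664  1.04309295  0.48770116
  0.06727913] [4.39232937e-01 8.98373114e-01 4.17631433e-04]
```

View pics/s2.png

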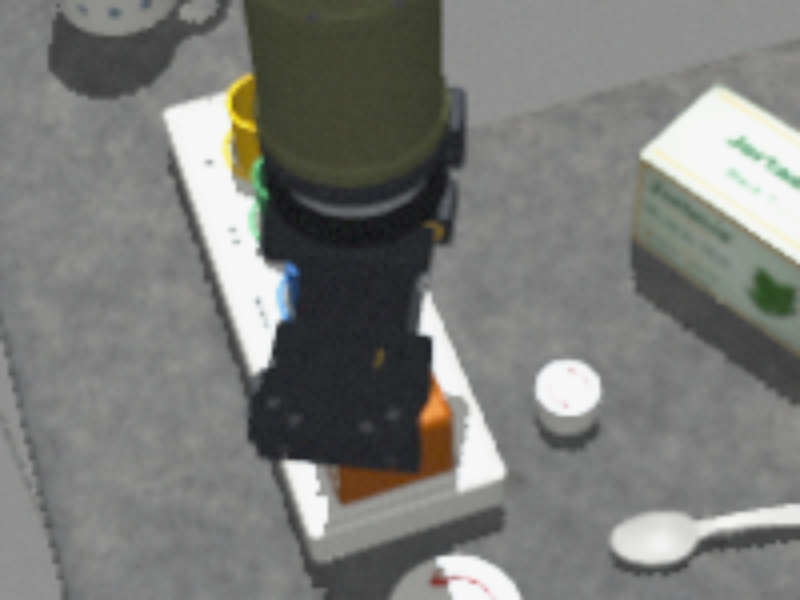

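The gripper has turned the cap 1.6 rad, keeping it down with 10.5 N. The bottle is still square in the pocket. Lifting gently while watching the force.

Units first: shifts go in shares of 0.8 m and turns go in shares of 2 pi rad. So -0.011 m / 0.8 = -0.0138, -0.009 m / 0.8 = -0.0113.

Call:
{"method": "jog_arm", "body": {"segments": [[[0, 0, 0, -0.0038, 0, 0, 0], [0, 0, 0, -0.0075, 0, 0, 0], [0, 0, 0, -0.0113, 0, 0, 0], [0, 0, 0, -0.0138, 0, 0, 0], [0, 0, 0, -0.0138, 0, 0, 0]]]}}

```text
clock: 18.75
tool_pos: [0.4704, -0.0454, 0.0922]
eef_rot: [0.227, 0.974, 0.0, -0.0]
contact_force: [0.3, 0.8, 0.0]
opening: 0.528
finger_force: 45.0
```

No downward pull, so the cap is free. Lifting it straight up.

To row units: -0.055 m / 0.8 = -0.0688, -0.052 m / 0.8 = -0.065.

Call:
{"method": "jog_arm", "body": {"segments": [[[0, 0, 0, -0.0075, 0, 0, 0], [0, 0, 0, -0.0175, 0, 0, 0], [0, 0, 0, -0.0275, 0, 0, 0], [0, 0, 0, -0.0375, 0, 0, 0], [0, 0, 0, -0.0475, 0, 0, 0], [0, 0, 0, -0.0575, 0, 0, 0], [0, 0, 0, -0.065, 0, 0, 0], [0, 0, 0, -0.0688, 0, 0, 0], [0, 0, 0, -0.0688, 0, 0, 0], [0, 0, 0, -0.0688, 0, 0, 0]]]}}

```text
clock: 19.75
tool_pos: [0.4704, -0.0456, 0.1471]
eef_rot: [0.227, 0.974, -0.0, -0.0]
contact_force: [-0.2, 0.5, -0.7]
opening: 0.527
finger_force: 45.0
```

Call:
{"method": "jog_arm", "body": {"segments": [[[0, 0, 0, 0, 0, 0, 0], [0, 0, 0, 0, 0, 0, 0], [0, 0, 0, 0, 0, 0, 0], [0, 0, 0, 0, 0, 0, 0], [0, 0, 0, 0, 0, 0, 0]]]}}

```text
clock: 20.25
tool_pos: [0.4706, -0.0455, 0.1472]
eef_rot: [0.227, 0.974, -0.0, -0.0]
contact_force: [0.1, -0.2, -0.6]
opening: 0.524
finger_force: 45.0
```

```bash
python3 -c "
from h import *
im,d=snapshot('side');cv2.imwrite('pics/s3.png',cv2.resize(im[190:340,200:400],(800,600))[...,::-1]);move([.4707,-.0452,.148])
P=cloud('side',d);hsv=cv2.cvtColor(im,cv2.COLOR_RGB2HSV)
m=(hsv[...,0]<15)&(hsv[...,1]>120)&(np.hypot(P[...,0]-.47,P[...,1]+.045)<.05);print(m.sum(),np.percentile(P[m],[1,50,99],axis=0).round(4))"
```

```text
shift [ 0.      0.0004 -0.0008] dist 0.001
681 [[ 0.4429 -0.0788  0.0249]
 [ 0.4672 -0.0729  0.0703]
 [ 0.4982 -0.0383  0.0909]]
```

View pics/s3.png

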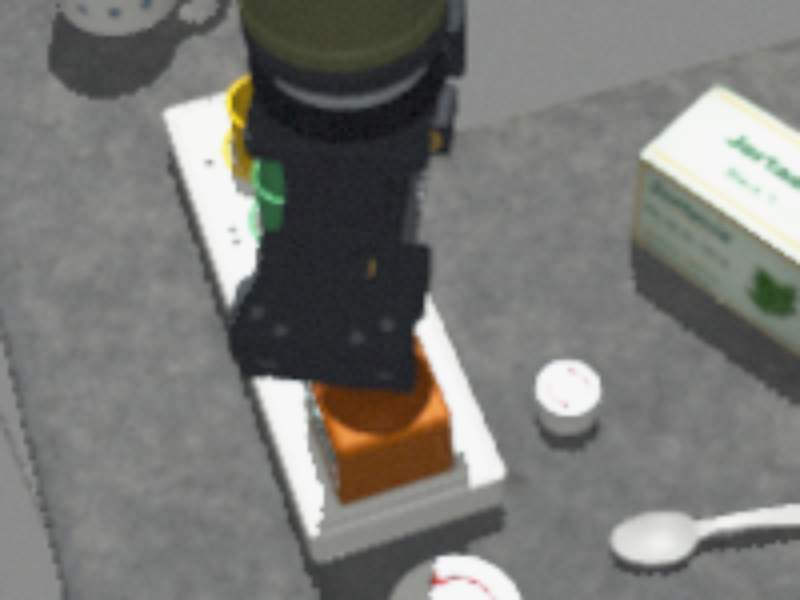

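The bottle is open and still seated square in the pocket at (385,440). The cap is held by the fingers above it: opening 0.524, 45 N, raised 59 mm from its seat, so about 46 mm over the rim. Handing in.

```bash
python3 -c "
from plant import *
print(finish_job())"
```

```text
the job is handed in; nothing more can be done
None
```

The job is handed in: the green and blue pots are seated in wells 2 and 3 and released, the bottle is open and still in its pocket, and the gripper is holding the cap level about 4.6 cm above the rim. I saw no verdict.

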